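# Prime the filter: blow the thread clean, seat the cap, back it off a quarter turn

## Task

Pick up the air duster, point its nozzle level at the thread just under the filter housing's cap from about 5 cm away, hold it steady there for two seconds, and lay the duster back down flat on the bench. Then screw the knurled cap clockwise until it bottoms out, back it off a quarter turn, and finish while still gripping the cap there so that it cannot creep during priming. Leave everything else on the bench alone.

Things in the scene. Friction and masses are not known exactly. Their poses are not given: they have to be found in the camera images.
- duster_center (a point): Grip centre of the cordless air duster: light grey stick 38 mm wide and high, lying flat, dark tail, dark tapering nozzle, 145 mm long, 0.15-0.3 kg. Point: 19 mm above its underside, 60 mm from the tail end, 85 mm from the nozzle tip, near the centre of mass; the grey body runs from -60 to +45 mm. x along the nozzle, z up through its top (green button). It is on and blows by itself.
- nozzle (a point): Tip of the air duster's nozzle, 85 mm ahead of duster_center; x points out of the nozzle along the air jet, z up through the duster's top.
- filter_housing: Filter housing, fixed to the bench, origin under its middle: grey foot 110 mm square, teal round body of radius 40 mm up to z 70 mm, steel collar of radius 16.5 mm from 70 to 85 mm, then a brass threaded neck under the cap. Black hose tails on its own +y and -y sides, 30 mm up, out to 60 mm from the axis. A white mark on its shoulder lies on its own -x side.
- rectifier: Power supply, fixed and in the way: grey and black box 0.30 m deep (x), 0.41 m wide (y) and 0.163 m high, origin under its middle, front face towards the robot.
- thread (a point): The thread to be blown clean: on the axis of the filter housing, just under the cap, 88 mm above the bench and 3 mm above the steel collar on which the cap bottoms.
- cap_center (a point): Centre of the black knurled priming cap on top of the filter housing: upright cylinder 40 mm across, 34 mm high; this point is on its axis, half-way up, 102 mm above the bench when bottomed. A white line on its top runs from the middle towards the cap's own -x.
- cap (a joint): Turn of the cap, rad: 0 = bottomed (its white line points the same way as the white mark on the housing), growing as it is unscrewed, counter-clockwise from above. Starts at 1.7 to 2.7. Coarse thread: it rises 1.9 mm per rad. About 0.1 N m of friction; it stays where it is left and stops hard at 0, where a gripper that turns on slips round it without harm.
- masking_tape: Bystander, to be left alone: roll of paper tape lying flat, 68 mm across, 24 mm high, origin under its middle.
- tweezers: Bystander, to be left alone: steel tweezers lying down, 126 x 15 x 9 mm, origin under the middle.
- spray_can: Bystander, to be left alone: standing can with a blue cap, 53 mm across, 172 mm high, origin under its middle.
- wood_block: Bystander, to be left alone: brown wooden block, 40 x 85 x 34 mm, origin under its middle.
- brass_brush: Bystander, to be left alone: small brush with a wooden handle lying down, 132 x 9 x 9 mm, origin under the middle.
- spare_clip_0: Bystander, to be left alone: small black binder clip, 19 x 46 x 13 mm, origin under its middle.

How it is judged:
On the way, in this order (a step that is already met when the one before it is completed fails the run):
1. the held duster's nozzle points steadily at the thread, from 2 to 10 cm away (x of thread in the frame of nozzle between 0.02 and 0.1 m and y of thread in the frame of nozzle between -0.015 and 0.015 m and z of thread in the frame of nozzle between -0.015 and 0.015 m and angle between nozzle's own z axis and vertical below 0.35 rad and linear speed of duster below 0.03 m/s and angular speed of duster below 0.3 rad/s and contact force between the fingers and duster above 1 N), for 1 s.
2. the duster lies flat on the bench again, let go (height (world z) of duster_center between 0.012 and 0.026 m and angle between duster_center's own z axis and vertical below 0.2 rad and contact force between the fingers and duster below 0.2 N and linear speed of duster below 0.03 m/s), for 0.2 s.
3. the cap is screwed down until it bottoms out (value of joint cap below 0.1 rad), for 0.1 s.
At the end, for the whole second after the job is handed in: The cap stands a quarter turn (1.57 rad, within 0.35 rad) back from its bottomed position, at rest and gripped between the fingers with at least 3 N (grasp point within 35 mm of its centre); the duster lies flat on the bench, untouched and at rest (all of step 2 and value of joint cap between 1.22 and 1.92 rad and velocity of joint cap between -0.1 and 0.1 rad/s and contact force between the fingers and cap above 3 N and distance between the grasp point and cap_center below 0.035 m); the arm keeps its last pose, push and grip.
It fails at once if a bystander is moved more than 3 cm (distance of any of masking_tape, tweezers, spray_can, wood_block, brass_brush, spare_clip_0 from where it was at the start of the episode above 0.03 m).
It also fails if it takes over 72 s, if anything falls off the work surface, if the arm or the gripper's body presses on something with over 40 N, if the wrist force passes 120 N, or if a joint passes its speed limit or range.

## Robot

A 6-joint arm with a two-finger parallel gripper is mounted at the origin on a cart in front of the work surface, level with it; the furniture and walls round the work are solid. World frame = base frame: x ahead of the robot, y to its left, z up, the work surface at z = 0. Lengths are in m, angles in rad, forces in N, time in s.
With the tool pointing down it reaches from about 0.35 to 0.85 m from the base axis. Payload 8.1 kg.
Tool frame: the origin (TCP) lies midway between the tips of the shut fingers; the grasp point (between the pads) lies 19 mm behind it; z points along the fingers, y is the direction in which the jaws open and shut (so a half turn about z gives the same grasp; the last joint's range is limited). The gripper opens to 93 mm and grips with 3 to 60 N. Pads are 15 mm wide; open, the fingers measure 128 mm over their backs; the gripper's body (75 mm by 188 mm) begins 65 mm behind the grasp point.
Start: joints at [-1.406, 0.13, 1.488, -0, 1.523, -0.085], TCP at [0.148, -0.581, 0.219] pointing down, gripper open.
Joint ranges: [-2.96, 2.96], [-0.89, 2.26], [0.02, 2.5], [-1.34, 4.48], [0, 2.73], [-2.66, 2.66]. Speed limits (rad/s): [2.39, 2.39, 2.79, 3.14, 3.14, 3.14].

## Interface

Orientations are given as a rotation vector (axis times angle).
In Python, from plant import monitor, eyes, ticket gives the robot as it stands.
- The arm moves only by the tool send_rows, never from a script. Its argument "motion" is a list of rows, each a list of 2 entries, a list of its own where there are three numbers: the shift along the tool's x, y, z in m, then the turn about the tool's z in degrees. In form: [[[dx, dy, dz], twist], ...]. A call has 1 to 12 rows; each row is the pose to reach, as a shift and turn from the pose commanded when the call began, along the tool's axes at that moment; what a row does not reach only later rows make up. A row lasts 1/8 s, in which the tool goes at most 62.5 mm and 10.7 degrees, less where a joint would pass 70% of its speed; a pose out of reach is approached as far as the arm can. A call with a gripper value outside its range is refused whole. "jaw" is the finger opening in m, from 0 to 0.093, set as the call begins (left out, the last holds). The fingers move at their own pace and stop on an object; "squeeze" is the grip in N (left out, the last holds). Time passes only in rows, so rows that repeat a pose let the fingers close. It gives the time, the measured TCP pose, the force and the opening at its end, in the units of the state.
- monitor.read_state(): the state, without advancing time (a new reading comes with each control period).
- eyes.read_camera(name): name is "side" or "top" or "wrist"; returns the picture (384x512x3 uint8, red, green, blue); there is no depth.
- eyes.camera_model(name): a dict with "mtx" (3x3 intrinsics, pixels), "cam_to_world" (4x4, takes a point from camera to world coordinates); the wrist camera has in their place "mount" (4x4, takes a point from camera to tool coordinates, whose origin is the TCP and whose axes are the flange's). Camera axes: x right, y down, z forward; pixel columns grow to the right and rows downward; lengths in m; the calibration is good to about 2 mm. A picture is of the moment at which its call begins: read the wrist's pose just before it. camera_model takes no time and is no camera call.
- ticket.close_job(): hands the job in, once; it reports no verdict.
The state is a dict: "t": time; "q": joint angles; "dq": joint speeds; "joint_torque": joint torques, N m; "tool_pos": TCP position; "orientation": TCP orientation; "force": force on the tool from outside, world axes, zero at the start; "wrist_torque": the same for the moment, N m; "opening": finger opening in m.
Only numpy, scipy, OpenCV 4.12 (cv2) and the standard library are available. Lean on these libraries where they do the work, as an engineer would, in place of code of your own. Each camera call takes 0.05 s, during which the arm holds its last target.

## Working session

There is one attempt and no reset: what is moved stays moved. The work goes in short steps, Python scripts to look and compute and a tool call to move; the robot and the scene stay as the last step left them, time stands still between calls to the robot, and variables do not carry over. Pictures are saved under pics/ and viewed, and the job is handed in when it is done.

Besides the shell and the picture viewer there is one more tool, called after "Emit:" as name(argument=value, ...), one argument or row to a line, values as JSON. send_rows: Moves the arm, as the interface text tells. Its arguments: {"type":"object","properties":{"motion":{"type":"array","items":{"type":"array"}},"jaw":{"type":"number"},"squeeze":{"type":"number"}},"required":["motion"]}

```bash
ls; mkdir -p pics; python3 - <<'E'
from plant import monitor, eyes, ticket
import cv2,numpy as np
s=monitor.read_state();print({k:np.round(v,4) for k,v in s.items()})
for n in ["side","top","wrist"]:
    im=eyes.read_camera(n);cv2.imwrite(f"pics/{n}0.png",im[:,:,::-1])
    m=eyes.camera_model(n);print(n,{k:np.round(v,4).tolist() for k,v in m.items()})
E
```

```text
pics
{'t': np.float64(0.0), 'q': array([-1.4064,  0.1312,  1.4893, -0.    ,  1.523 , -0.0854]), 'dq': array([ 0.0005, -0.0012, -0.0008,  0.0017,  0.0004, -0.0004]), 'joint_torque': array([-1.90000e-03, -5.59846e+01, -4.91760e+01,  7.69000e-02,
        3.56000e-02, -2.00000e-04]), 'tool_pos': array([ 0.1482, -0.5808,  0.2176]), 'orientation': array([-3.1153e+00, -3.9110e-01,  2.0000e-04]), 'force': array([ 0.1538, -0.3429,  0.0263]), 'wrist_torque': array([0.0624, 0.0306, 0.0064]), 'opening': np.float64(0.0933)}
side {'mtx': [[375.8592, 0.0, 254.9569], [0.0, 375.8592, 193.3048], [0.0, 0.0, 1.0]], 'cam_to_world': [[0.9562, -0.135, 0.2598, 0.312], [-0.2928, -0.4349, 0.8515, -0.9044], [-0.002, -0.8903, -0.4554, 0.5499], [0.0, 0.0, 0.0, 1.0]]}
top {'mtx': [[401.3261, 0.0, 256.2637], [0.0, 401.3261, 189.2716], [0.0, 0.0, 1.0]], 'cam_to_world': [[0.0937, -0.9703, 0.2231, 0.3331], [-0.9956, -0.0917, 0.0194, -0.0218], [0.0016, -0.2239, -0.9746, 1.3248], [0.0, 0.0, 0.0, 1.0]]}
wrist {'mtx': [[317.1983, 0.0, 253.6799], [0.0, 317.1983, 191.9166], [0.0, 0.0, 1.0]], 'mount': [[0.0001, -0.9623, -0.2721, 0.0755], [1.0, 0.0001, 0.0, 0.0003], [-0.0, -0.2721, 0.9623, -0.1659], [0.0, 0.0, 0.0, 1.0]]}
```

View pics/side0.png

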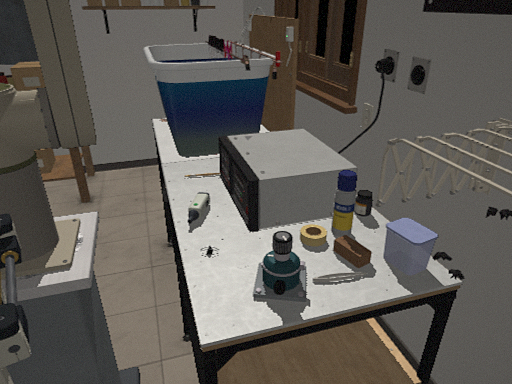

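View pics/top0.png

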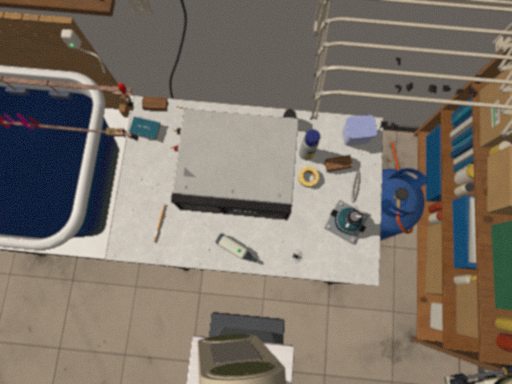

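View pics/wrist0.png

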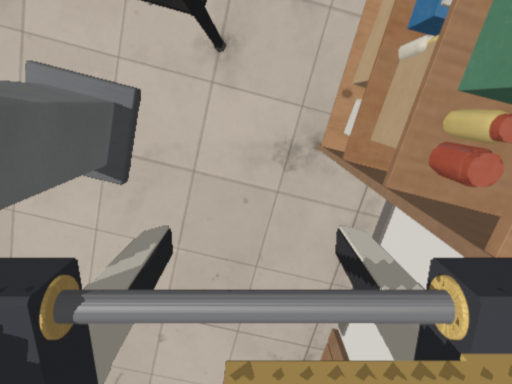

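The side view shows the housing at about (281,268), the duster at (199,207) and the rectifier behind. In the top view the duster is at (236,246) with its nozzle pointing right and down, and the housing is at (347,220). Next I enlarge both.

```bash
python3 - <<'E'
import cv2,numpy as np
t=cv2.imread('pics/top0.png');s=cv2.imread('pics/side0.png')
a=cv2.resize(t[185:275,200:400],None,fx=4,fy=4,interpolation=cv2.INTER_CUBIC);cv2.imwrite('pics/tc.png',a)
b=cv2.resize(s[180:310,170:330],None,fx=4.5,fy=4.5,interpolation=cv2.INTER_CUBIC);cv2.imwrite('pics/sc.png',b)
E
```

```text
(no output)
```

View pics/tc.png

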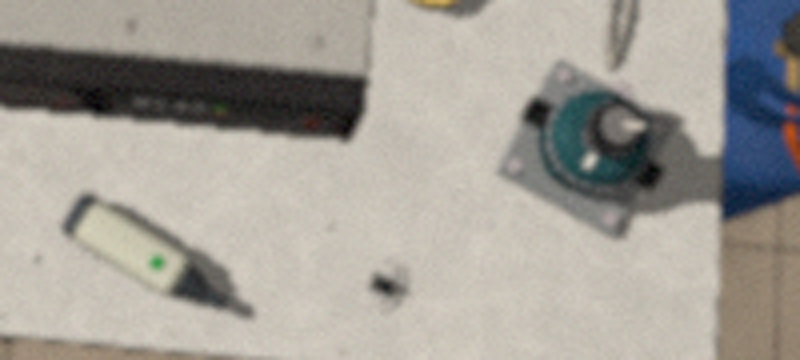

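View pics/sc.png

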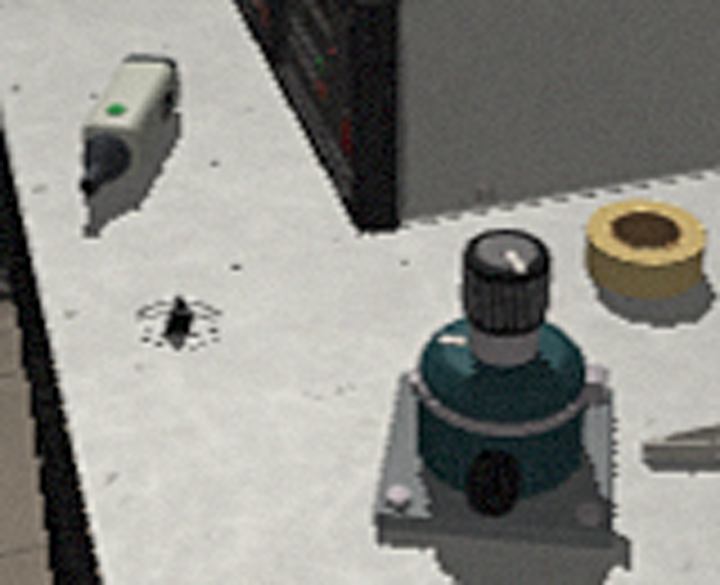

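```bash
cat > h.py <<'E'
import numpy as np,cv2
from plant import monitor, eyes
def ray(n,u,v,T=None):
    m=eyes.camera_model(n);K=m['mtx']
    C=m['cam_to_world'] if n!='wrist' else T@m['mount']
    d=C[:3,:3]@np.linalg.solve(K,[u,v,1.]);return C[:3,3],d
def onz(n,u,v,z,T=None):
    o,d=ray(n,u,v,T);return o+d*(z-o[2])/d[2]
def tool(s=None):
    s=s or monitor.read_state();T=np.eye(4);T[:3,:3]=cv2.Rodrigues(np.array(s['orientation'],float))[0];T[:3,3]=s['tool_pos'];return T
def proj(n,p,T=None):
    m=eyes.camera_model(n)
    C=m['cam_to_world'] if n!='wrist' else T@m['mount']
    c=np.linalg.inv(C)@np.append(p,1);u=m['mtx']@(c[:3]/c[2]);return u[:2]
E
python3 - <<'E'
from h import *
tc=lambda u,v:((u+.5)/4+200-.5,(v+.5)/4+185-.5)
sc=lambda u,v:((u+.5)/4.5+170-.5,(v+.5)/4.5+180-.5)
def p(name,c,f,u,v,z): print(name,c,np.round(onz(c,*f(u,v),z),4))
for n,u,v,z in [('tailmid',77,211,.038),('front mid',181,280,.038),('tip',252,314,.019),('green',158,263,.039),('captop',615,122,.123),('captop',615,122,.123),('shoulder mark',591,160,.07),('foot1',562,60,.01),('foot2',500,170,.01),('foot3',620,238,.01),('clip',385,285,.01),('rectcorner',350,138,0)]: p(n,'top',tc,u,v,z)
for n,u,v,z in [('tailtopmid',150,60,.038),('front top mid',115,128,.038),('tip',88,185,.019),('green',115,110,.039),('captop',507,252,.123),('capline out',519,270,.123),('mark',452,340,.07),('clip',180,322,.01),('foot near corners',376,530,.0),('foot r',628,560,0.),('rectcorner',367,230,0)]: p(n,'side',sc,u,v,z)
E
```

```text
tailmid top [0.459  0.1081 0.038 ]
front mid top [0.4125 0.0198 0.038 ]
tip top [ 0.3922 -0.0389  0.019 ]
green top [0.424  0.0393 0.039 ]
captop top [ 0.5558 -0.2983  0.123 ]
captop top [ 0.5558 -0.2983  0.123 ]
shoulder mark top [ 0.5336 -0.2929  0.07  ]
foot1 top [ 0.625  -0.2781  0.01  ]
foot2 top [ 0.5279 -0.2316  0.01  ]
foot3 top [ 0.4815 -0.3321  0.01  ]
clip top [ 0.4257 -0.1441  0.01  ]
rectcorner top [ 0.5444 -0.1073  0.    ]
tailtopmid side [0.4558 0.1013 0.038 ]
front top mid side [0.419 0.016 0.038]
tip side [ 0.3963 -0.0151  0.019 ]
green side [0.4224 0.0372 0.039 ]
captop side [ 0.5533 -0.3042  0.123 ]
capline out side [ 0.5533 -0.3194  0.123 ]
mark side [ 0.532 -0.292  0.07 ]
clip side [ 0.4247 -0.1569  0.01  ]
foot near corners side [ 0.4827 -0.3305  0.    ]
foot r side [ 0.5861 -0.3827  0.    ]
rectcorner side [ 0.5513 -0.0844  0.    ]
```

```bash
cat >> h.py <<'E'
def delta(xyz,psi_deg):
    """shift along current tool axes and twist (deg) to reach TCP xyz with tool x at yaw psi, tool down"""
    s=monitor.read_state();T=tool(s)
    psi=np.degrees(np.arctan2(T[1,0],T[0,0]))
    tw=-((psi_deg-psi+180)%360-180)
    print('t',round(float(s['t']),2),'tcp',np.round(T[:3,3],4),'psi',round(psi,2),'tilt',np.round(T[:2,2],4),'q',np.round(s['q'],2),'F',np.round(s['force'],1),'Mz',round(float(s['wrist_torque'][2]),3),'open',round(float(s['opening']),4))
    print('d',np.round(T[:3,:3].T@(np.array(xyz)-T[:3,3]),4),'twist',round(tw,1))
E
python3 - <<'E'
from h import *
delta([.432,.05,.2],64)
tc=lambda u,v:((u+.5)/4+200-.5,(v+.5)/4+185-.5)
print(onz('top',310,137,.172),onz('top',338,163,.03))
E
```

```text
t 0.15 tcp [ 0.1483 -0.5809  0.2178] psi 14.31 tilt [-0.0003  0.0015] q [-1.41  0.13  1.49 -0.    1.52 -0.09] F [-0.7  0.2  0.5] Mz -0.056 open 0.0932
d [ 0.4309 -0.5412  0.0186] twist -49.7
[ 0.77454245 -0.14618619  0.172     ] [ 0.74549101 -0.26114746  0.03      ]
```

Emit:
send_rows(
  motion=[
    [[0.03, -0.035, 0], -3],
    [[0.06, -0.075, 0], -6],
    [[0.09, -0.115, 0], -10],
    [[0.125, -0.16, 0], -15],
    [[0.16, -0.205, 0], -19],
    [[0.2, -0.25, 0], -23],
    [[0.235, -0.295, 0], -27],
    [[0.27, -0.34, 0], -31],
    [[0.305, -0.385, 0.004], -35],
    [[0.34, -0.43, 0.008], -39],
    [[0.375, -0.47, 0.012], -43],
    [[0.4, -0.505, 0.015], -46],
  ],
  jaw=0.093,
  squeeze=25,
)

```text
t: 1.65
tool_pos: [0.4115, 0.0089, 0.2034]
orientation: [2.714, 1.582, 0.0]
force: [0.2, 0.4, 0.0]
opening: 0.0927
```

```bash
python3 - <<'E'
from h import *
delta([.432,.05,.2],64)
E
```

```text
t 1.65 tcp [0.4115 0.0089 0.2034] psi 60.49 tilt [0.0001 0.    ] q [-0.1  -0.4   2.    0.    1.54  0.41] F [0.2 0.4 0. ] Mz 0.003 open 0.0927
d [ 0.0459 -0.0024  0.0034] twist -3.5
```

Emit:
send_rows(
  motion=[
    [[0.025, -0.001, 0], -2],
    [[0.045, -0.002, 0], -3.5],
    [[0.045, -0.002, 0], -3.5],
  ],
)

```text
t: 2.02
tool_pos: [0.4316, 0.0478, 0.2033]
orientation: [-2.665, -1.663, 0.001]
force: [0.2, -0.4, 0.3]
opening: 0.0931
```

```bash
python3 - <<'E'
from h import *
delta([.432,.05,.2],64)
im=eyes.read_camera('wrist');cv2.imwrite('pics/w1.png',im[:,:,::-1])
E
```

```text
t 2.02 tcp [0.4316 0.0478 0.2033] psi 63.93 tilt [-0.0009  0.0001] q [-0.01 -0.33  1.94  0.    1.53  0.45] F [ 0.2 -0.4  0.3] Mz -0.027 open 0.0931
d [ 0.0022 -0.0006  0.0033] twist -0.1
```

View pics/w1.png

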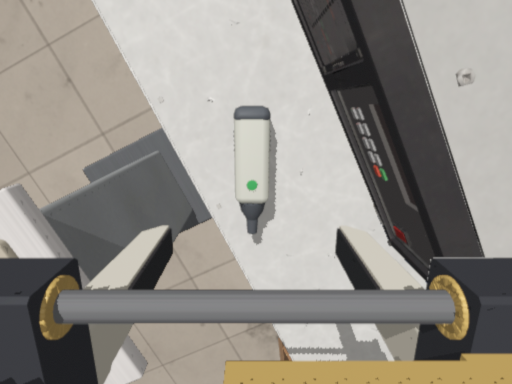

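The wrist view shows the duster almost vertical: tail edge at about (252,107), green button (252,185), nozzle tip (252,233).

```bash
python3 - <<'E'
from h import *
T=tool()
im=cv2.imread('pics/w1.png')
cv2.imwrite('pics/w1c.png',cv2.resize(im[95:245,200:310],None,fx=4,fy=4,interpolation=cv2.INTER_CUBIC))
g=onz('wrist',252,185,.038,T);t=onz('wrist',252,107,.032,T);tip=onz('wrist',252,232.5,.019,T)
fl=onz('wrist',236,201,.038,T);fr=onz('wrist',267.5,201,.038,T)
print(g,t,tip,fl,fr,(fl+fr)/2)
d=tip-t;print(np.degrees(np.arctan2(d[1],d[0])),np.linalg.norm(d[:2]))
u=d[:2]/np.linalg.norm(d[:2]);print('c from tip',tip[:2]-.085*u,'from tail',t[:2]+.06*u,'front',((fl+fr)/2)[:2]-.045*u)
E
```

```text
[0.42502952 0.03820569 0.038     ] [0.46086195 0.11104907 0.032     ] [ 0.39693907 -0.01859468  0.019     ] [0.40132418 0.02969067 0.038     ] [0.43226565 0.01451662 0.038     ] [0.41679492 0.02210365 0.038     ]
-116.24632214482338 0.14454630919174077
c from tip [0.43452872 0.05764192] from tail [0.43432808 0.057235  ] front [0.43669532 0.0624642 ]
```

View pics/w1c.png

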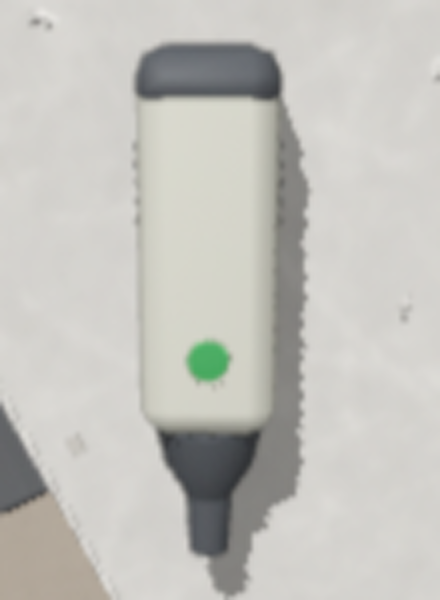

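```bash
python3 - <<'E'
from h import *
T=tool()
tc=lambda u,v:((u+.5)/4+200-.5,(v+.5)/4+185-.5)
A=onz('top',*tc(0,107),0);B=onz('top',*tc(350,138),0);print(A,B)
C=onz('top',*tc(0,47),.163);D=onz('top',*tc(370,78),.163);print(C,D)
for p in [(339,95),(378,190),(410,250),(300,10)]: print(onz('wrist',*p,0,T))
u=np.array([np.cos(np.radians(63.8)),np.sin(np.radians(63.8))]);v=np.array([u[1],-u[0]])
c=np.array([.4345,.0575])
for a,b in [(.0375,.094),(-.0375,.094)]: print(c+a*u+b*v)
delta([.4345,.0575,.10],63.8)
E
```

```text
[0.54296371 0.18598575 0.        ] [ 0.54438197 -0.10734827  0.        ]
[0.56175819 0.16604372 0.163     ] [ 0.56421716 -0.10807655  0.163     ]
[0.5531251  0.07962844 0.        ]
[ 0.55429215 -0.04314939  0.        ]
[ 0.56357324 -0.13615138  0.        ]
[0.5483916 0.1761721 0.       ]
[0.53539876 0.04964564]
[ 0.50228582 -0.01764874]
t 2.08 tcp [0.4313 0.0471 0.2033] psi 63.86 tilt [-0.001  -0.0003] q [-0.01 -0.33  1.94 -0.    1.53  0.45] F [-0.  -0.8  0.4] Mz -0.031 open 0.0933
d [ 0.0108 -0.0017  0.1033] twist 0.1
```

```bash
python3 - <<'E'
from h import *
delta([.4319,.0521,.006],63.8)
E
```

```text
t 2.08 tcp [0.4313 0.0471 0.2033] psi 63.86 tilt [-0.001  -0.0003] q [-0.01 -0.33  1.94 -0.    1.53  0.45] F [-0.  -0.8  0.4] Mz -0.031 open 0.0933
d [ 0.0049 -0.0015  0.1973] twist 0.1
```

Emit:
send_rows(
  motion=[
    [[0.002, -0.001, 0.03], 0],
    [[0.004, -0.0015, 0.07], 0],
    [[0.005, -0.0015, 0.11], 0],
    [[0.005, -0.0015, 0.145], 0],
    [[0.005, -0.0015, 0.17], 0],
    [[0.005, -0.0015, 0.185], 0],
    [[0.005, -0.0015, 0.195], 0],
    [[0.005, -0.0015, 0.196], 0],
  ],
)

```text
t: 3.08
tool_pos: [0.4325, 0.0518, 0.0076]
orientation: [-2.667, -1.66, 0.0]
force: [-0.0, 0.1, 0.6]
opening: 0.0931
```

```bash
python3 - <<'E'
from h import *
delta([.4319,.0521,.006],63.8)
im=eyes.read_camera('wrist');cv2.imwrite('pics/w2.png',im[:,:,::-1])
E
```

```text
t 3.08 tcp [0.4325 0.0518 0.0076] psi 63.79 tilt [-0.0003 -0.    ] q [ 0.   -0.1   2.13 -0.    1.11  0.46] F [-0.   0.1  0.6] Mz -0.019 open 0.0931
d [-0.     -0.0006  0.0016] twist -0.0
```

View pics/w2.png

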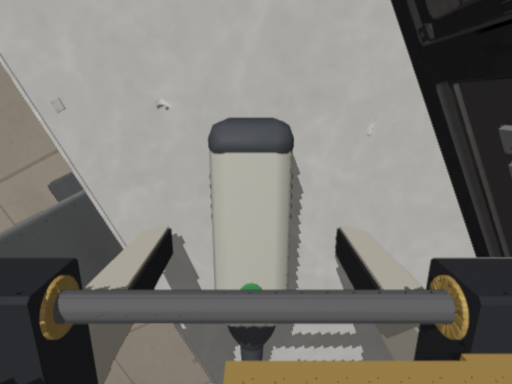

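The duster lies centred between the fingers, its body at columns 210–293. I close the fingers now.

Emit:
send_rows(
  motion=[
    [[0, 0, 0], 0],
    [[0, 0, 0], 0],
    [[0, 0, 0], 0],
    [[0, 0, 0], 0],
    [[0, 0, 0], 0],
    [[0, 0, 0], 0],
    [[0, 0, 0], 0],
    [[0, 0, 0], 0],
  ],
  jaw=0.02,
  squeeze=30,
)

```text
t: 4.12
tool_pos: [0.4324, 0.0521, 0.0076]
orientation: [-2.667, -1.66, 0.0]
force: [-0.6, 0.2, 0.8]
opening: 0.0377
```

```bash
python3 - <<'E'
from h import *
T=tool()
# where the tail's top rear edge now sits along tool x
delta([.4325,.0518,.11],63.8)
im=eyes.read_camera('wrist');cv2.imwrite('pics/w3.png',im[:,:,::-1])
for z in (.03,.032): print(np.linalg.inv(T)@np.append(onz('wrist',251,118,z,T),1))
E
```

```text
t 4.12 tcp [0.4324 0.0521 0.0076] psi 63.81 tilt [-0.0003  0.0001] q [ 0.   -0.1   2.13  0.    1.11  0.46] F [-0.6  0.2  0.8] Mz 0.01 open 0.0377
d [-0.0002  0.0002 -0.1024] twist 0.0
[ 0.06862566 -0.00102915 -0.022399    1.        ]
[ 0.0687192  -0.00101309 -0.02439901  1.        ]
```

View pics/w3.png

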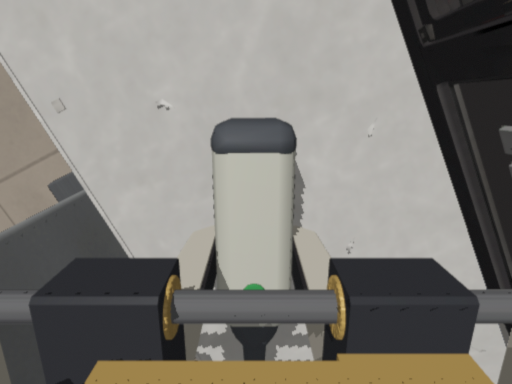

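Emit:
send_rows(
  motion=[
    [[0, 0, -0.01], 0],
    [[0, 0, -0.03], 0],
    [[0, 0, -0.055], 0],
    [[0, 0, -0.08], 0],
    [[0, 0, -0.105], 0],
    [[-0.01, 0.003, -0.125], -2],
    [[-0.025, 0.009, -0.14], -5],
    [[-0.045, 0.016, -0.15], -10],
    [[-0.065, 0.022, -0.152], -16],
    [[-0.087, 0.03, -0.152], -23],
    [[-0.109, 0.038, -0.152], -30],
    [[-0.13, 0.045, -0.152], -37],
  ],
)

```text
t: 5.68
tool_pos: [0.4154, -0.0853, 0.1602]
orientation: [1.997, 2.424, 0.0]
force: [-0.2, -0.5, -1.7]
opening: 0.038
```

```bash
python3 - <<'E'
from h import *
delta([.399,-.213,.16],150)
im=eyes.read_camera('wrist');cv2.imwrite('pics/w4.png',im[:,:,::-1])
E
```

```text
t 5.67 tcp [ 0.4154 -0.0853  0.1602] psi 101.04 tilt [ 0.0006 -0.0003] q [-0.32 -0.33  2.03 -0.    1.45 -0.52] F [-0.2 -0.5 -1.7] Mz -0.038 open 0.038
d [-0.1222 -0.0405  0.0002] twist -49.0
```

View pics/w4.png

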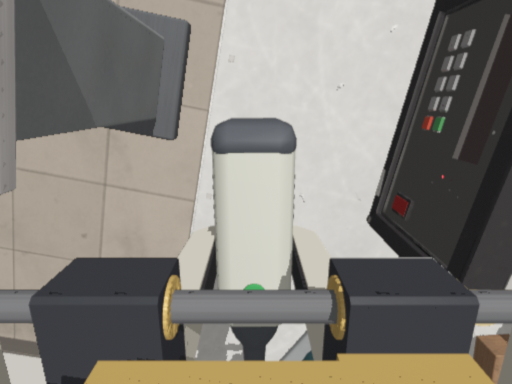

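The duster is held without slipping, with its tail edge still at (253,118).

Emit:
send_rows(
  motion=[
    [[-0.017, -0.006, 0], -7],
    [[-0.035, -0.012, 0], -15],
    [[-0.053, -0.018, 0], -23],
    [[-0.071, -0.024, 0], -31],
    [[-0.089, -0.03, 0], -38],
    [[-0.105, -0.035, 0], -43],
    [[-0.116, -0.039, 0], -47],
    [[-0.122, -0.04, 0], -49],
    [[-0.122, -0.04, 0], -49],
  ],
)

```text
t: 6.85
tool_pos: [0.3991, -0.2119, 0.16]
orientation: [0.821, 3.032, -0.0]
force: [-0.5, 0.2, -1.8]
opening: 0.0376
```

```bash
python3 - <<'E'
from h import *
delta([.399,-.213,.0766],150)
for n in ['side','top']:
    im=eyes.read_camera(n);cv2.imwrite(f'pics/{n}5.png',im[:,:,::-1])
a=cv2.imread('pics/side5.png');cv2.imwrite('pics/s5c.png',cv2.resize(a[150:310,150:350],None,fx=3.5,fy=3.5))
a=cv2.imread('pics/top5.png');cv2.imwrite('pics/t5c.png',cv2.resize(a[185:285,230:400],None,fx=4.5,fy=4.5))
E
```

```text
t 6.85 tcp [ 0.3991 -0.2119  0.16  ] psi 149.7 tilt [ 0.0002 -0.0001] q [-0.6  -0.25  1.96  0.    1.43 -1.64] F [-0.5  0.2 -1.8] Mz 0.035 open 0.0376
d [-0.0004 -0.001   0.0834] twist -0.3
```

View pics/s5c.png

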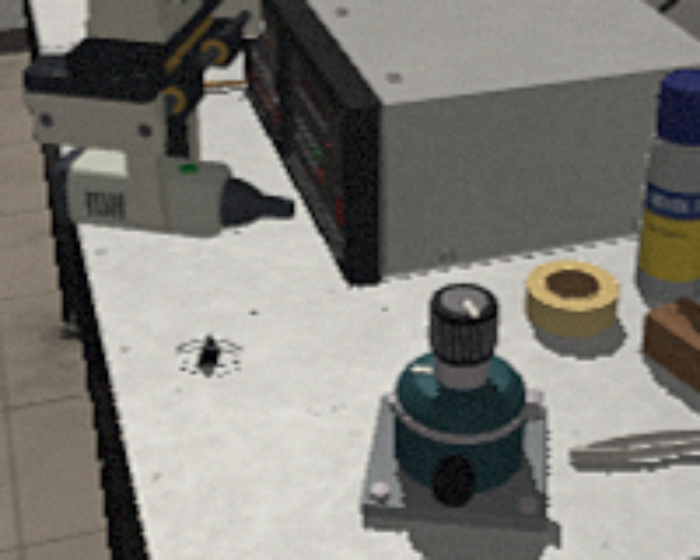

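View pics/t5c.png

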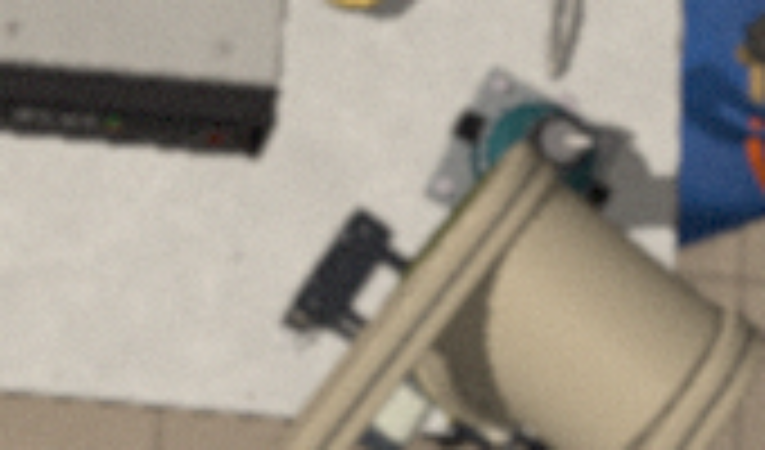

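Emit:
send_rows(
  motion=[
    [[0, 0, 0.015], 0],
    [[0, -0.001, 0.035], 0],
    [[0, -0.001, 0.055], 0],
    [[-0.004, -0.001, 0.072], 0],
    [[-0.014, -0.001, 0.081], 0],
    [[-0.026, -0.001, 0.083], 0],
    [[-0.038, -0.001, 0.083], 0],
    [[-0.047, -0.001, 0.083], 0],
    [[-0.052, -0.001, 0.083], 0],
    [[-0.053, -0.001, 0.083], 0],
    [[-0.053, -0.001, 0.083], 0],
  ],
)

```text
t: 8.32
tool_pos: [0.4443, -0.2392, 0.0767]
orientation: [-0.818, -3.033, -0.0]
force: [-0.6, -0.4, -1.4]
opening: 0.0379
```

```bash
python3 - <<'E'
from h import *
T=tool()
delta([.445,-.2395,.0766],150)
for n in ['side','wrist']:
    im=eyes.read_camera(n);cv2.imwrite(f'pics/{n}6.png',im[:,:,::-1])
a=cv2.imread('pics/side6.png')
p=(T@[-.077,0,-.0114,1])[:3];print('tip est',p,proj('side',p),'thread',proj('side',[.555,-.303,.088]))
cv2.imwrite('pics/s6c.png',cv2.resize(a[180:310,190:340],None,fx=5,fy=5,interpolation=cv2.INTER_CUBIC))
E
```

```text
t 8.32 tcp [ 0.4443 -0.2392  0.0767] psi 149.81 tilt [-0.0001  0.0001] q [-0.6  -0.01  1.9  -0.    1.25 -1.64] F [-0.6 -0.4 -1.4] Mz 0.0 open 0.0379
d [-0.0007  0.0001  0.0001] twist -0.2
tip est [ 0.51086707 -0.27795596  0.08804458] [258.57104346 246.1749822 ] thread [282.31538182 249.21706223]
```

View pics/s6c.png

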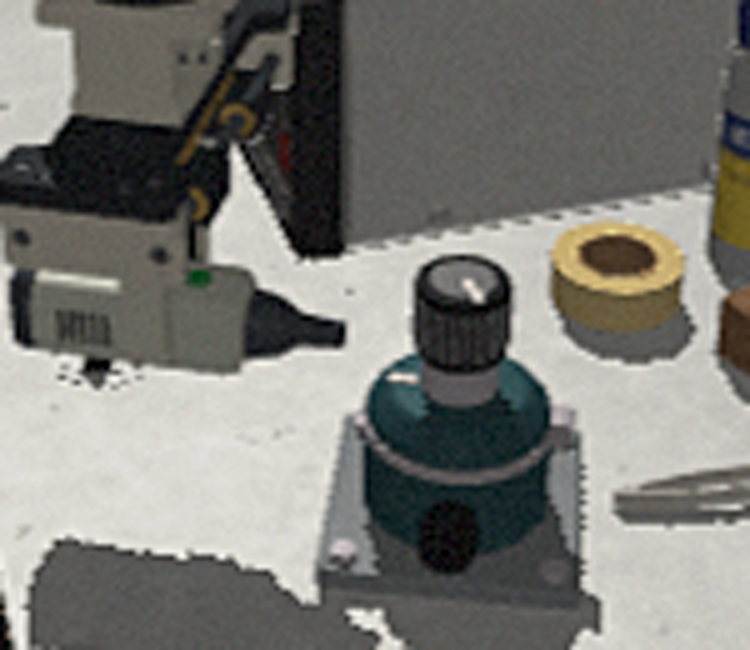

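View pics/wrist6.png

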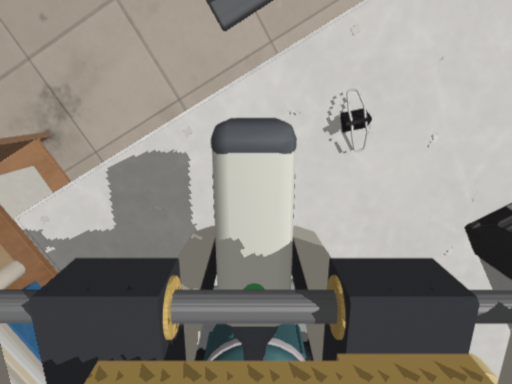

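The nozzle tip shows at (258.5,246.3) in the side view, against (258.6,246.2) predicted. The thread projects to (282,249) on the cap's axis, so the aim is good. I hold here for over two seconds.

Emit:
send_rows(
  motion=[
    [[0, 0, 0], 0],
    [[0, 0, 0], 0],
    [[0, 0, 0], 0],
    [[0, 0, 0], 0],
    [[0, 0, 0], 0],
    [[0, 0, 0], 0],
    [[0, 0, 0], 0],
    [[0, 0, 0], 0],
    [[0, 0, 0], 0],
    [[0, 0, 0], 0],
    [[0, 0, 0], 0],
    [[0, 0, 0], 0],
  ],
)

```text
t: 9.93
tool_pos: [0.4444, -0.2393, 0.0766]
orientation: [-0.818, -3.033, -0.0]
force: [-0.5, 0.2, -1.9]
opening: 0.0379
```

Emit:
send_rows(
  motion=[
    [[0, 0, 0], 0],
    [[0, 0, 0], 0],
    [[0, 0, 0], 0],
    [[0, 0, 0], 0],
    [[0, 0, 0], 0],
    [[0, 0, 0], 0],
    [[0, 0, 0], 0],
    [[0, 0, 0], 0],
  ],
)

```text
t: 10.92
tool_pos: [0.4444, -0.2393, 0.0766]
orientation: [-0.818, -3.033, -0.0]
force: [0.4, 0.4, -1.3]
opening: 0.0379
```

```bash
python3 - <<'E'
from h import *
delta([.36,-.19,.15],149.8)
delta([.4324,.0521,.009],63.8)
E
```

```text
t 10.93 tcp [ 0.4444 -0.2393  0.0766] psi 149.82 tilt [-0.  0.] q [-0.6  -0.01  1.9  -0.    1.25 -1.64] F [ 0.4  0.4 -1.3] Mz -0.031 open 0.0379
d [ 0.0978  0.0002 -0.0734] twist 0.0
t 10.93 tcp [ 0.4444 -0.2393  0.0766] psi 149.82 tilt [-0.  0.] q [-0.6  -0.01  1.9  -0.    1.25 -1.64] F [ 0.4  0.4 -1.3] Mz -0.031 open 0.0379
d [0.1569 0.2458 0.0676] twist 86.0
```

Emit:
send_rows(
  motion=[
    [[0.012, 0, 0], 0],
    [[0.028, 0, -0.01], 0],
    [[0.045, 0, -0.03], 0],
    [[0.056, 0.005, -0.055], 2],
    [[0.064, 0.02, -0.075], 6],
    [[0.073, 0.042, -0.084], 13],
    [[0.083, 0.066, -0.084], 21],
    [[0.093, 0.09, -0.084], 29],
    [[0.103, 0.114, -0.084], 37],
    [[0.113, 0.138, -0.084], 45],
    [[0.123, 0.162, -0.084], 53],
    [[0.133, 0.186, -0.084], 61],
  ],
)

```text
t: 12.42
tool_pos: [0.4223, -0.0107, 0.1604]
orientation: [-2.249, -2.193, 0.0]
force: [-0.0, 0.6, -2.4]
opening: 0.0377
```

```bash
python3 - <<'E'
from h import *
delta([.4324,.0521,.0085],63.8)
E
```

```text
t 12.43 tcp [ 0.4223 -0.0107  0.1604] psi 88.55 tilt [-0.0002 -0.    ] q [-0.15 -0.34  2.03 -0.    1.45 -0.12] F [-0.   0.6 -2.4] Mz 0.025 open 0.0377
d [0.0631 0.0086 0.1519] twist 24.7
```

Emit:
send_rows(
  motion=[
    [[0.018, 0.002, 0], 7],
    [[0.036, 0.005, 0], 14],
    [[0.052, 0.007, 0], 20],
    [[0.061, 0.008, 0.005], 24],
    [[0.063, 0.0085, 0.025], 25],
    [[0.063, 0.0085, 0.055], 25],
    [[0.063, 0.0085, 0.085], 25],
    [[0.063, 0.0085, 0.115], 25],
    [[0.063, 0.0085, 0.137], 25],
    [[0.063, 0.0085, 0.148], 25],
    [[0.063, 0.0085, 0.152], 25],
    [[0.063, 0.0085, 0.152], 25],
  ],
)

```text
t: 13.92
tool_pos: [0.4331, 0.0511, 0.0092]
orientation: [2.667, 1.66, 0.001]
force: [0.5, 0.1, -2.1]
opening: 0.0381
```

```bash
python3 - <<'E'
from h import *
delta([.4324,.0521,.0076],63.8)
E
```

```text
t 13.93 tcp [0.4331 0.0511 0.0092] psi 63.81 tilt [ 0.0007 -0.    ] q [-0.   -0.1   2.13 -0.    1.11  0.46] F [ 0.5  0.1 -2.1] Mz -0.002 open 0.0381
d [ 0.0005 -0.0011  0.0016] twist 0.0
```

Still about 1 mm up. I lower it the rest, then open.

Emit:
send_rows(
  motion=[
    [[0, 0, 0.001], 0],
    [[0, 0, 0.0015], 0],
    [[0, 0, 0.0015], 0],
  ],
)

```text
t: 14.3
tool_pos: [0.4333, 0.0512, 0.0076]
orientation: [2.666, 1.66, 0.001]
force: [0.2, -0.1, -0.4]
opening: 0.0376
```

Emit:
send_rows(
  motion=[
    [[0, 0, 0], 0],
    [[0, 0, 0], 0],
    [[0, 0, 0], 0],
    [[0, 0, 0], 0],
    [[0, 0, 0], 0],
    [[0, 0, 0], 0],
    [[0, 0, 0], 0],
  ],
  jaw=0.093,
)

```text
t: 15.18
tool_pos: [0.4328, 0.0511, 0.0071]
orientation: [2.667, 1.66, -0.0]
force: [1.1, 1.0, 0.1]
opening: 0.0924
```

Emit:
send_rows(
  motion=[
    [[0, 0, -0.01], 0],
    [[0, 0, -0.03], 0],
    [[0, 0, -0.06], 0],
    [[0, 0, -0.095], 0],
    [[0, 0, -0.135], 0],
    [[0, 0, -0.165], 0],
    [[0, 0, -0.18], 0],
    [[0, 0, -0.18], 0],
  ],
)

```text
t: 16.18
tool_pos: [0.4334, 0.0512, 0.1881]
orientation: [2.666, 1.66, 0.003]
force: [-0.1, 0.4, -0.2]
opening: 0.0927
```

```bash
python3 - <<'E'
from h import *
delta([.50,-.24,.21],128)
im=eyes.read_camera('wrist');cv2.imwrite('pics/w7.png',im[:,:,::-1])
E
```

```text
t 16.18 tcp [0.4334 0.0512 0.1881] psi 63.81 tilt [0.0021 0.    ] q [-0.   -0.32  1.96  0.    1.49  0.46] F [-0.1  0.4 -0.2] Mz -0.024 open 0.0927
d [-0.2319  0.1883 -0.0217] twist -64.2
```

View pics/w7.png

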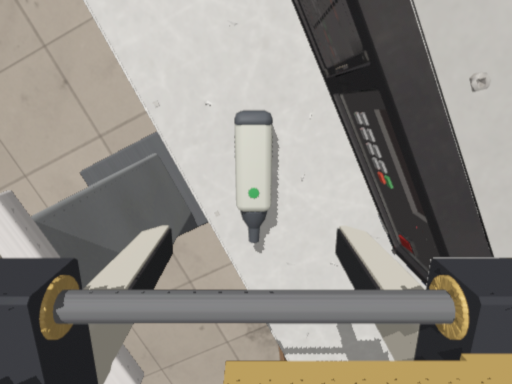

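The duster lies flat and still, with its tip at (254,241). Next, the look at the cap.

```bash
python3 - <<'E'
from h import *
delta([.588,-.341,.22],131)
E
```

```text
t 16.23 tcp [0.4327 0.0512 0.1867] psi 63.81 tilt [-0.0001 -0.    ] q [-0.   -0.31  1.96 -0.    1.49  0.46] F [-0.  -0.2 -1.1] Mz 0.007 open 0.0931
d [-0.2834  0.3124 -0.0333] twist -67.2
```

Emit:
send_rows(
  motion=[
    [[-0.015, 0.01, -0.015], -3],
    [[-0.04, 0.03, -0.03], -8],
    [[-0.068, 0.055, -0.033], -15],
    [[-0.096, 0.085, -0.033], -22],
    [[-0.124, 0.118, -0.033], -30],
    [[-0.152, 0.15, -0.033], -37],
    [[-0.18, 0.185, -0.033], -44],
    [[-0.208, 0.22, -0.033], -51],
    [[-0.236, 0.254, -0.033], -57],
    [[-0.262, 0.286, -0.033], -62],
    [[-0.278, 0.305, -0.033], -66],
    [[-0.283, 0.312, -0.033], -67],
  ],
)

```text
t: 17.73
tool_pos: [0.5871, -0.3412, 0.2171]
orientation: [-1.307, -2.852, -0.001]
force: [-0.5, -0.7, -0.2]
opening: 0.0931
```

Emit:
send_rows(
  motion=[
    [[0, 0, 0], 0],
    [[0, 0, 0], 0],
  ],
)

```text
t: 17.98
tool_pos: [0.5877, -0.3394, 0.2198]
orientation: [-1.307, -2.856, -0.001]
force: [-0.8, -1.1, 0.2]
opening: 0.093
```

```bash
python3 - <<'E'
from h import *
delta([.588,-.341,.22],131)
np.save('T8.npy',tool())
im=eyes.read_camera('wrist');cv2.imwrite('pics/w8.png',im[:,:,::-1])
E
```

```text
t 17.98 tcp [ 0.5877 -0.3394  0.2198] psi 130.8 tilt [-0.0005  0.0006] q [-0.6   0.34  1.24  0.    1.56 -1.31] F [-0.8 -1.1  0.2] Mz 0.032 open 0.093
d [-0.0014 -0.0008 -0.0002] twist -0.2
```

View pics/w8.png

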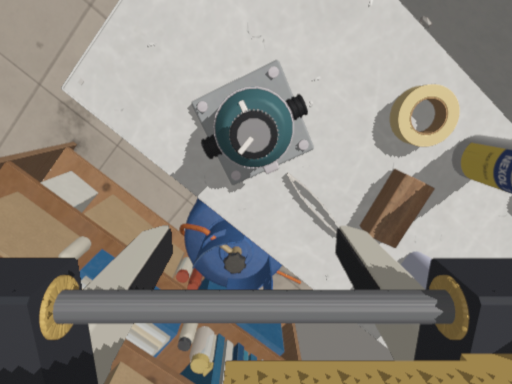

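```bash
python3 - <<'E'
import cv2
a=cv2.imread('pics/w8.png');cv2.imwrite('pics/w8c.png',cv2.resize(a[55:190,185:325],None,fx=4,fy=4,interpolation=cv2.INTER_CUBIC))
E
```

```text
(no output)
```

View pics/w8c.png

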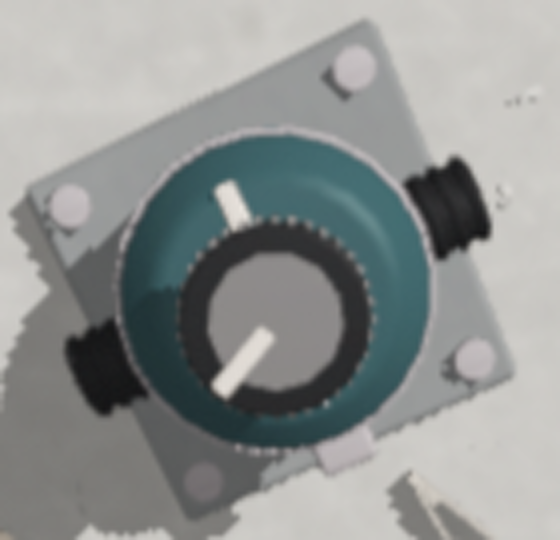

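```bash
python3 - <<'E'
from h import *
T=np.load('T8.npy')
f=lambda u,v:((u+.5)/4+185-.5,(v+.5)/4+55-.5)
c=onz('wrist',*f(277,317),.122,T);e=onz('wrist',*f(221,390),.123,T);e0=onz('wrist',*f(268,331),.123,T)
m=onz('wrist',*f(231,195),.07,T)
print('cap',c)
# foot corners z~.01
P=[onz('wrist',*f(*p),.01,T) for p in [(370,20),(30,187),(190,520),(513,375)]];print('foot mid',np.mean(P,0))
ed=np.degrees(np.arctan2(*(P[0]-P[1])[:2][::-1]));print('edge',ed, np.degrees(np.arctan2(*(P[3]-P[2])[:2][::-1])))
a=lambda p,q:np.degrees(np.arctan2(*(p-q)[:2][::-1]))
print('line',a(e,e0),a(e,c),'mark',a(m,c))
delta([c[0],c[1],.22],131)
E
```

```text
cap [ 0.55477661 -0.30124274  0.122     ]
foot mid [ 0.55511117 -0.30202655  0.01      ]
edge 65.55073140416606 65.48488490036029
line -88.04850637972194 -87.1904238500985 mark 155.4200955699358
t 18.02 tcp [ 0.5878 -0.3394  0.2201] psi 130.82 tilt [-0.0001  0.0004] q [-0.6   0.34  1.24  0.    1.56 -1.31] F [ 0.5  0.3 -0.7] Mz 0.008 open 0.0929
d [ 0.0505 -0.      0.0001] twist -0.2
```

Emit:
send_rows(
  motion=[
    [[0.015, 0, 0], 0],
    [[0.035, 0, 0], 0],
    [[0.048, 0, 0.01], 0],
    [[0.0505, 0, 0.03], 0],
    [[0.0505, 0, 0.06], 0],
    [[0.0505, 0, 0.09], 0],
    [[0.0505, 0, 0.112], 0],
    [[0.0505, 0, 0.125], 0],
    [[0.0505, 0, 0.129], 0],
    [[0.0505, 0, 0.129], 0],
    [[0.0505, 0, 0.129], 0],
  ],
)

```text
t: 19.4
tool_pos: [0.5555, -0.3027, 0.0923]
orientation: [1.307, 2.855, -0.0]
force: [-0.0, -1.7, 0.6]
opening: 0.0929
```

```bash
python3 - <<'E'
from h import *
delta([.555,-.3013,.091],131)
np.save('T9.npy',tool())
im=eyes.read_camera('wrist');cv2.imwrite('pics/w9.png',im[:,:,::-1])
im=eyes.read_camera('side');cv2.imwrite('pics/s9.png',cv2.resize(im[150:310,200:360,::-1],None,fx=3.5,fy=3.5))
E
```

```text
t 19.4 tcp [ 0.5555 -0.3027  0.0923] psi 130.81 tilt [ 0.0016 -0.001 ] q [-0.58  0.3   1.52  0.    1.31 -1.29] F [-0.  -1.7  0.6] Mz -0.019 open 0.0929
d [0.0014 0.0005 0.0013] twist -0.2
```

View pics/w9.png

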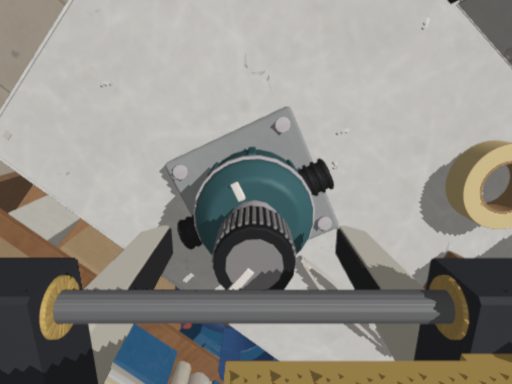

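View pics/s9.png

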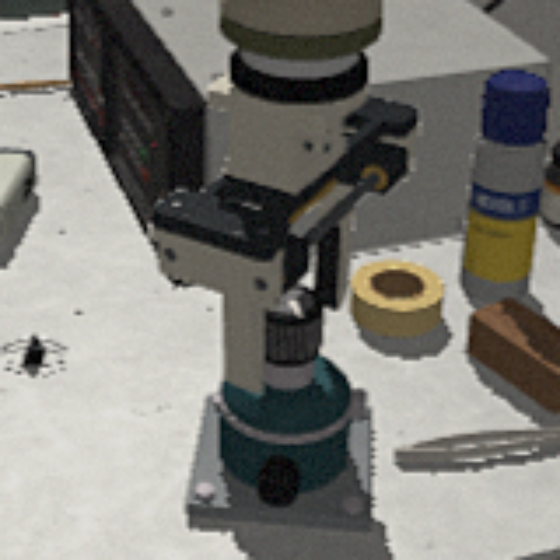

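The cap sits centred between the fingers, at column 254 in the wrist view. I close on it.

Emit:
send_rows(
  motion=[
    [[0, 0, 0], 0],
    [[0, 0, 0], 0],
    [[0, 0, 0], 0],
    [[0, 0, 0], 0],
    [[0, 0, 0], 0],
    [[0, 0, 0], 0],
    [[0, 0, 0], 0],
    [[0, 0, 0], 0],
  ],
  jaw=0.03,
  squeeze=30,
)

```text
t: 20.5
tool_pos: [0.5551, -0.3021, 0.0912]
orientation: [1.307, 2.856, 0.0]
force: [2.1, 1.8, 0.3]
opening: 0.0399
```

```bash
python3 - <<'E'
from h import *
delta([.555,-.3013,.087],14)
E
```

```text
t 20.5 tcp [ 0.5551 -0.3021  0.0912] psi 130.82 tilt [0.0003 0.0002] q [-0.58  0.3   1.53  0.    1.31 -1.29] F [2.1 1.8 0.3] Mz 0.027 open 0.0399
d [0.0006 0.0005 0.0042] twist 116.8
```

Emit:
send_rows(
  motion=[
    [[0, 0, 0.0001], 4],
    [[0, 0, 0.0004], 12],
    [[0, 0, 0.0007], 21],
    [[0, 0, 0.001], 30],
    [[0, 0, 0.0013], 39],
    [[0, 0, 0.0016], 48],
    [[0, 0, 0.0019], 57],
    [[0, 0, 0.0022], 66],
    [[0, 0, 0.0025], 75],
    [[0, 0, 0.0028], 84],
    [[0, 0, 0.003], 91],
    [[0, 0, 0.0032], 96],
  ],
)

```text
t: 22.0
tool_pos: [0.5549, -0.302, 0.088]
orientation: [-2.999, -0.935, -0.0]
force: [0.2, 1.6, 0.2]
opening: 0.0397
```

```bash
python3 - <<'E'
from h import *
delta([.555,-.3013,.087],14)
im=eyes.read_camera('wrist');cv2.imwrite('pics/w10.png',im[:,:,::-1])
E
```

```text
t 22.0 tcp [ 0.5549 -0.302   0.088 ] psi 34.63 tilt [-0.      0.0003] q [-0.58  0.31  1.53  0.    1.31  0.39] F [0.2 1.6 0.2] Mz 0.057 open 0.0397
d [ 0.0004 -0.0005  0.001 ] twist 20.6
```

View pics/w10.png

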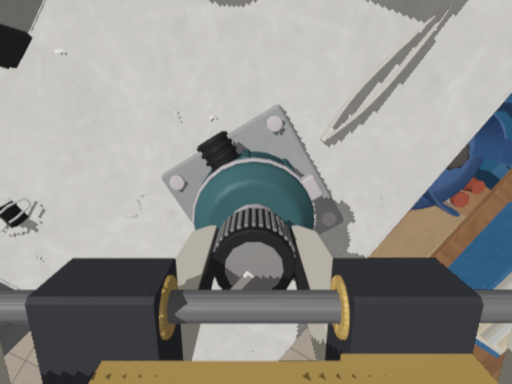

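The line on the cap is in the same place in the wrist view as at the grasp, so it turns with the gripper. About 20° remain; I go on to the stop with a little overshoot.

Emit:
send_rows(
  motion=[
    [[0, 0, 0.0002], 5],
    [[0, 0, 0.0004], 10],
    [[0, 0, 0.0006], 15],
    [[0, 0, 0.0007], 19],
    [[0, 0, 0.0007], 23],
    [[0, 0, 0.0007], 27],
    [[0, 0, 0.0007], 30],
    [[0, 0, 0.0007], 33],
    [[0, 0, 0.0007], 33],
    [[0, 0, 0.0007], 33],
  ],
)

```text
t: 23.3
tool_pos: [0.5551, -0.302, 0.0874]
orientation: [-3.141, -0.053, -0.001]
force: [2.9, 2.6, 0.7]
opening: 0.0392
```

```bash
python3 - <<'E'
from h import *
delta([.555,-.3013,.087],14)
im=eyes.read_camera('wrist');cv2.imwrite('pics/w11.png',im[:,:,::-1])
im=eyes.read_camera('side');cv2.imwrite('pics/s11.png',cv2.resize(im[190:310,220:340,::-1],None,fx=5,fy=5))
E
```

```text
t 23.3 tcp [ 0.5551 -0.302   0.0874] psi 1.94 tilt [0.0004 0.0001] q [-0.58  0.31  1.53  0.    1.3   0.96] F [2.9 2.6 0.7] Mz 0.683 open 0.0392
d [-0.0001 -0.0007  0.0004] twist -12.1
```

View pics/w11.png

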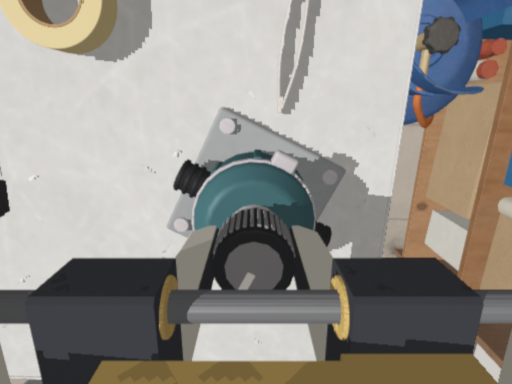

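View pics/s11.png

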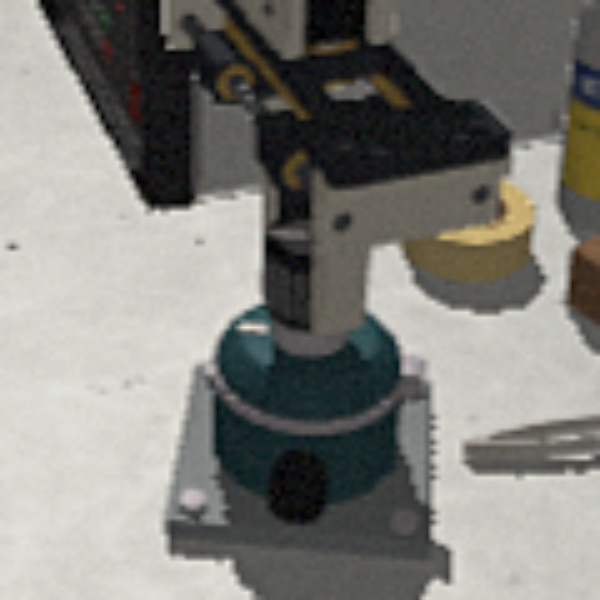

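The wrist moment rose to 0.68 N m and the line slipped in the grip, so the cap is at its stop. I back off 90° while rising 3 mm.

Emit:
send_rows(
  motion=[
    [[0, 0, -0.0001], -3],
    [[0, 0, -0.0004], -11],
    [[0, 0, -0.0006], -19],
    [[0, 0, -0.0009], -28],
    [[0, 0, -0.0012], -37],
    [[0, 0, -0.0015], -46],
    [[0, 0, -0.0018], -55],
    [[0, 0, -0.0021], -64],
    [[0, 0, -0.0024], -73],
    [[0, 0, -0.0027], -81],
    [[0, 0, -0.0029], -87],
    [[0, 0, -0.003], -91],
  ],
)

```text
t: 24.9
tool_pos: [0.555, -0.3019, 0.0903]
orientation: [-2.163, -2.278, -0.001]
force: [1.5, 3.5, 1.3]
opening: 0.0393
```

Emit:
send_rows(
  motion=[
    [[0, 0, 0], 0],
    [[0, 0, 0], 0],
    [[0, 0, 0], 0],
  ],
)

```text
t: 25.28
tool_pos: [0.555, -0.3019, 0.0903]
orientation: [-2.168, -2.273, -0.001]
force: [2.1, 4.1, 2.1]
opening: 0.0393
```

```bash
python3 - <<'E'
from h import *
delta([.555,-.3013,.09],92)
np.save('T12.npy',tool())
im=eyes.read_camera('wrist');cv2.imwrite('pics/w12.png',im[:,:,::-1])
a=im[150:300,180:330,::-1];cv2.imwrite('pics/w12c.png',cv2.resize(a,None,fx=4,fy=4,interpolation=cv2.INTER_CUBIC))
im=eyes.read_camera('top');cv2.imwrite('pics/t12.png',cv2.resize(im[120:280,190:390,::-1],None,fx=3.5,fy=3.5))
E
```

```text
t 25.27 tcp [ 0.555  -0.3019  0.0903] psi 92.72 tilt [0.0002 0.0005] q [-0.58  0.31  1.53  0.    1.31 -0.63] F [2.1 4.1 2.1] Mz 0.025 open 0.0393
d [0.0006 0.     0.0003] twist 0.7
```

View pics/w12c.png

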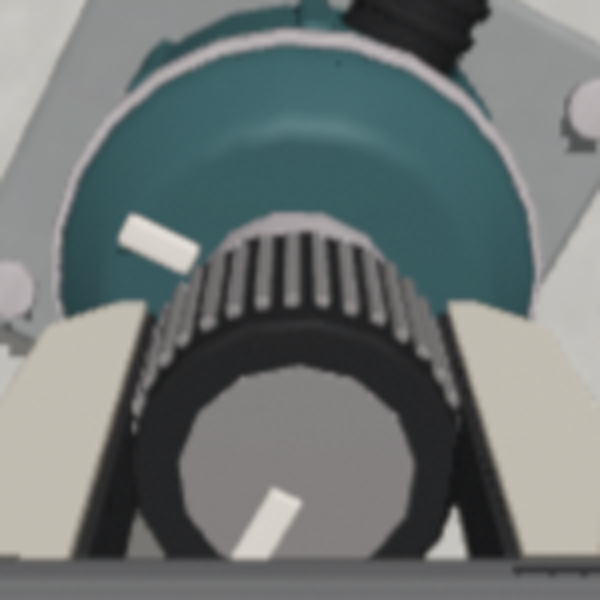

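View pics/t12.png

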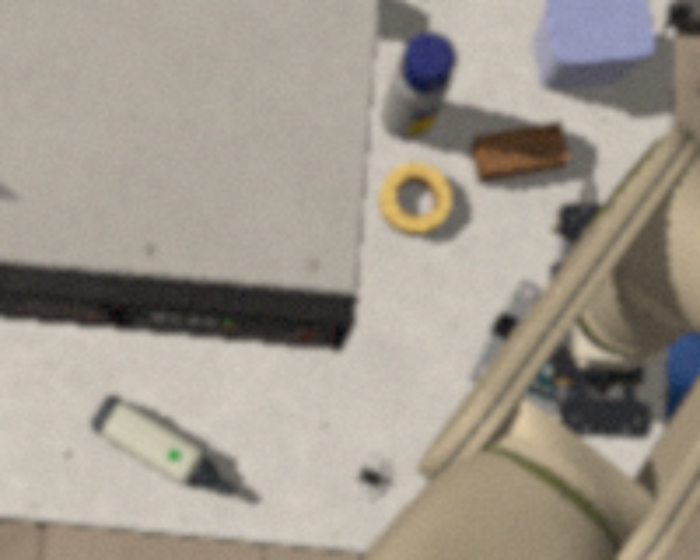

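```bash
python3 - <<'E'
from h import *
T=np.load('T12.npy')
f=lambda u,v:((u+.5)/4+180-.5,(v+.5)/4+150-.5)
a=lambda p,q:np.degrees(np.arctan2(*(p-q)[:2][::-1]))
z=.122
e=onz('wrist',*f(251,556),z,T);e0=onz('wrist',*f(285,496),z,T)
m=onz('wrist',*f(123,228),.07,T);m0=onz('wrist',*f(192,264),.07,T)
L,M=a(e,e0),a(m,m0);print(L,M,np.radians((L-M)%360))
print(np.radians((L-155.5)%360))
E
```

```text
-114.20985954526954 153.43376808378602 1.611922783070902
1.575860233023177
```

```bash
python3 - <<'E'
from plant import monitor,ticket
import numpy as np
s=monitor.read_state();print(np.round(s['dq'],3),s['opening'],s['t'])
print(ticket.close_job())
E
```

```text
[ 0.002 -0.     0.002  0.001 -0.     0.001] 0.03957673685415394 25.375
the job is handed in; nothing more can be done
None
```

The job is done and handed in at 25.4 s, with the gripper still holding the cap a quarter turn back from its stop.

- **Blowing the thread:** I aimed the duster level at the thread from about 5 cm and held it there for over 2 s. In the side view the nozzle tip was within 0.2 px of where I predicted it.
- **Duster put down:** I laid it back flat at its original spot and let go. The pictures taken afterwards show it lying flat and undisturbed.
- **Cap:** It started at about 2.04 rad. I screwed it clockwise until it bottomed: the wrist moment rose to 0.68 N m and the grip slipped on the cap, as expected at the stop. Then I backed it off about 91°.
- **Last checks:** Two readings of the white line gave 1.58 and 1.61 rad, against a target of 1.57 ± 0.35. The grip is set to 30 N, the opening is 39.6 mm on the 40 mm cap, and the joints are at rest.
- **Bystanders:** None looked moved in the pictures, but I judged that by eye and did not measure it. In the last top view the arm hid part of the tweezers, and the brush was outside the crop I viewed.

No check failed. The first side and top readings of the nozzle tip disagreed by about 24 mm, probably because I picked its shadow in the top view. I used the closer wrist-camera measurement instead.

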